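# Load the heater block, then hold the sprung cover for a colleague

### The arm

A 6-joint arm with a two-finger parallel gripper is mounted at the origin on a cart in front of the work surface, level with it; the furniture and walls round the work are solid. World frame = base frame: x ahead of the robot, y to its left, z up, the work surface at z = 0. Lengths are in m, angles in rad, forces in N, time in s.
With the tool pointing down it reaches from about 0.35 to 0.85 m from the base axis. Payload 8.1 kg.
Tool frame: the origin (TCP) lies between the finger pads; the fingertips stand 25 mm ahead of it and the grasp point (between the pads) lies 6 mm ahead of it (robot.tip_extent is the distance from the TCP to the fingertips, in m); z points along the fingers, y is the direction in which the jaws open and shut (so a half turn about z gives the same grasp; the last joint's range is limited). The gripper opens to 93 mm and grips with 3 to 60 N. Pads are 15 mm wide; open, the fingers measure 128 mm over their backs; the gripper's body (75 mm by 188 mm) begins 65 mm behind the grasp point.
Start: joints at [-1.377, 0.13, 1.488, -0, 1.523, -0.085], TCP at [0.165, -0.577, 0.244] pointing down, gripper open.
Joint ranges: [-2.96, 2.96], [-0.89, 2.26], [0.02, 2.5], [-1.34, 4.48], [0, 2.73], [-2.66, 2.66]. Speed limits (rad/s): [2.39, 2.39, 2.79, 3.14, 3.14, 3.14].

### API

Orientations are given as a rotation vector (axis times angle).
In Python, from plant import robot gives the robot as it stands.
- The arm moves only by the tool drive_tool, never from a script. Its argument "increments" is a list of rows, each a list of 7 numbers: the closure, from 0 (fully open) to 1 (shut), then the shift along the world's x, y, z in units of 25 mm (1.0 is 25 mm), then the turn, a rotation vector about the world's x, y, z in rad. In form: [[gripper, dx, dy, dz, rx, ry, rz], ...]. A call has 1 to 20 rows; each row is the pose to reach, as a shift and turn from the pose commanded when the call began; what a row does not reach only later rows make up. A row lasts 1/12 s, in which the tool goes at most 41.7 mm and 7.16 degrees, less where a joint would pass 70% of its speed; a pose out of reach is approached as far as the arm can. A call with a gripper value outside its range is refused whole. The fingers move at their own pace and stop on an object; "squeeze" is the grip in N (left out, the last holds). Time passes only in rows, so rows that repeat a pose let the fingers close. It gives the time, the measured TCP pose, the force and the opening at its end, in the units of the state.
- robot.read_state(): the state, without advancing time (a new reading comes with each control period).
- robot.read_camera(name): name is "side" or "top"; returns a dict with "image" (420x560x3 uint8, red, green, blue), "fx", "fy", "cx", "cy" (pixels), "dist" ([k1, k2, p1, p2, k3] as OpenCV has them; the pictures are not rectified), "T" (4x4, takes a point from camera to world coordinates). Camera axes: x right, y down, z forward; pixel columns grow to the right and rows downward; lengths in m; the calibration is good to about 2 mm. A picture is of the moment at which its call begins. There is no depth.
- robot.close_job(): hands the job in, once; it reports no verdict.
The state is a dict: "t": time; "q": joint angles; "dq": joint speeds; "joint_torque": joint torques, N m; "tool_pos": TCP position; "orientation": TCP orientation; "force": force on the tool from outside, world axes, zero at the start; "wrist_torque": the same for the moment, N m; "opening": finger opening in m.
Only numpy, scipy, OpenCV 4.12 (cv2) and the standard library are available. Lean on these libraries where they do the work, as an engineer would, in place of code of your own. Each camera call takes 0.05 s, during which the arm holds its last target.

### The job

Move the two capped tubes, keeping them upright, from the wire rack into the two large bores of the loose aluminium block, one in each and all the way down, and let go of them. Then lift the block heater's spring-loaded clear cover to about 60 degrees from shut and keep holding it there, so that I can lower the loaded block into the well: the job finishes with you still holding the cover, which would snap shut by itself. Leave the other things on the bench where they are.

Things in the scene. Friction and masses are not known exactly. Their poses are not given: they have to be found in the camera images.
- tube_a_center (a point): Centre (half-way up, on the axis) of a clear 50 ml tube with conical tip, 115 mm tall, 30 g; z along the tube to the cap. Body 30 mm across; ridged screw cap 35 mm across, from 43.5 to 57.5 mm above this point. It stands on the bench, leaning a few degrees at most, in a cell of the wire rack; only its top 37 mm stick out: lift it 85 mm to clear.
- tube_b_center (a point): Centre of the second, identical tube, in another cell of the same rack. Either tube may go into either bore.
- rack: White wire tube rack, 80 mm (x) by 156 mm (y, its long side) by 78 mm tall, fixed to the bench; 2 by 4 cells of 38 mm. Origin at the centre of its underside. It holds only the two tubes; the cells beside each of them along the long side are empty.
- block: Loose aluminium exchange block, 76 mm (x) by 120 mm (y) by 62 mm tall, 0.9 kg, on the bench to the left of the heater. Origin at the centre of its underside. Two large bores in the top; a row of six small wells along its -x edge, and between the bores a small lifting knob (18 mm across, its top 25 mm above the block).
- block_hole0 (a point): Centre of the mouth of one large bore, level with the block's top face: 33 mm across, 54 mm deep, flat floor (8 mm above the bench). The bores are 72 mm apart along the block's y. A tube that is fully down has its centre 3.5 mm above this point and its cap top 61 mm above it.
- block_hole1 (a point): Centre of the mouth of the other large bore, the same size.
- heater: Block heater, a white fixed box 200 mm (x) by 196 mm (y) by 85 mm tall with a rectangular well in the top under a clear cover; origin at the centre of its underside; its front (-x) with a small dark display faces the robot, give or take its yaw.
- cover (a joint): Opening angle of the cover in rad: 0 shut (as it starts), grows as its front edge rises; 60 degrees is 1.047; stop at 1.5. A return spring and its weight shut it from any angle as soon as it is let go; 2 to 4 N at the handle hold it.
- cover_hinge (a point): Middle of the cover's hinge line at the rear of the heater, 90.5 mm above the bench; the line runs along the heater's y axis. Cover: a clear hood 182 mm (x) by 176 mm (y) by 68 mm tall with a grey frame, its front face 192 mm in front of the hinge line.
- cover_handle (a point): Middle of the black bow handle's bar: round, 10 mm thick, parallel to the hinge, straight over 80 mm, 42 mm off the hood's front face. With the cover shut it is 234 mm in front of the hinge line and 50 mm above it; it moves on an arc about the hinge. It can be pinched front to back from above (the bar turns between the fingers) or lifted from below.
- microtubes: Bystander: orange microtube block with a few capped microtubes in it, 60 by 118 mm, 38 mm tall; origin under its centre.
- pen: Bystander: marker pen lying on the bench in front of the heater, 136 mm long, 13 mm thick; origin under its centre.

How it is judged:
By the outcome, as a careful person would: the job done as asked, in the order asked, and still so for the second after the job is handed in, while the arm keeps its last pose, push and grip.
It also fails if it takes over 62 s, if anything falls off the work surface, if the arm or the gripper's body presses on something with over 40 N, if the wrist force passes 120 N, or if a joint passes its speed limit or range.

## Working session

There is one attempt and no reset: what is moved stays moved. The work goes in short steps, Python scripts to look and compute and a tool call to move; the robot and the scene stay as the last step left them, time stands still between calls to the robot, and variables do not carry over. Pictures are saved under pics/ and viewed, and the job is handed in when it is done.

Besides the shell and the picture viewer there is one more tool, called after "Request:" as name(argument=value, ...) on one line, values as JSON. drive_tool: Moves the arm, as the interface text tells. Its arguments: {"type":"object","properties":{"increments":{"type":"array"},"squeeze":{"type":"number"}},"required":["increments"]}

```bash
ls; mkdir -p pics
python3 - <<'E'
from plant import robot
import cv2,numpy as np
np.set_printoptions(precision=4,suppress=True)
s=robot.read_state(); print({k:np.round(v,4).tolist() for k,v in s.items()}, robot.tip_extent)
for n in("side","top"):
    c=robot.read_camera(n); cv2.imwrite(f"pics/{n}0.png",c["image"][:,:,::-1]); print(n,c["fx"],c["fy"],c["cx"],c["cy"],c["dist"]); print(c["T"])
E
```

```text
pics
{'t': 0.0, 'q': [-1.3774, 0.1311, 1.4893, -0.0, 1.523, -0.0854], 'dq': [-0.0004, -0.0024, 0.0018, 0.0016, 0.0012, 0.0001], 'joint_torque': [-0.002, -55.9844, -49.176, 0.0767, 0.0352, -0.0002], 'tool_pos': [0.1651, -0.5763, 0.2426], 'orientation': [-3.1093, -0.4363, 0.0002], 'force': [-1.0013, -0.0172, 0.4583], 'wrist_torque': [0.0994, 0.0021, 0.007], 'opening': 0.0931} 0.025
side 470.6966407075333 470.6966407075333 282.82454289290524 205.26348438026562 [-0.0385  0.      0.      0.      0.    ]
[[ 0.999   0.0261 -0.0367  0.5825]
 [ 0.0448 -0.656   0.7534 -0.7431]
 [-0.0044 -0.7543 -0.6565  0.7904]
 [ 0.      0.      0.      1.    ]]
top 385.5357833886158 385.5357833886158 280.0696889537131 209.86476353919093 [-0.038  0.     0.     0.     0.   ]
[[ 0.1244 -0.9671  0.222   0.3821]
 [-0.9922 -0.1211  0.0285 -0.0097]
 [-0.0007 -0.2238 -0.9746  0.9233]
 [ 0.      0.      0.      1.    ]]
```

View pics/side0.png

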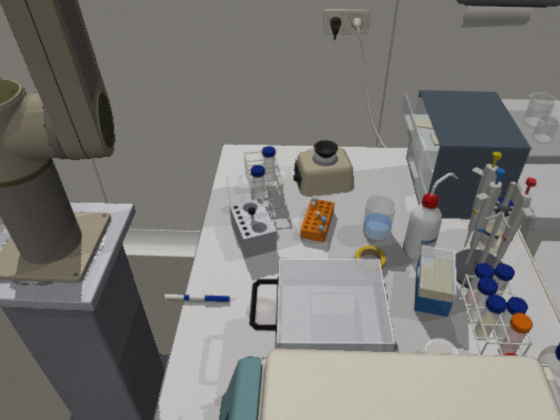

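View pics/top0.png

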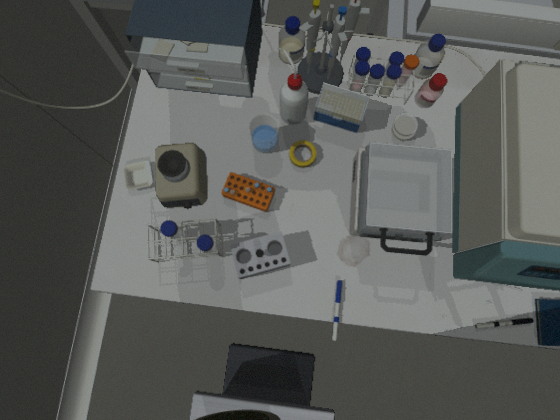

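```bash
cat > h.py <<'E'
from plant import robot
import cv2,numpy as np
np.set_printoptions(precision=4,suppress=True)
def K(c): return np.array([[c["fx"],0,c["cx"]],[0,c["fy"],c["cy"]],[0,0,1]])
def ray(c,p):
    u=cv2.undistortPoints(np.array([[p]],float),K(c),np.array(c["dist"]))[0,0]
    T=c["T"]; return T[:3,3],T[:3,:3]@np.array([u[0],u[1],1.])
def onz(c,p,z):
    o,d=ray(c,p); return o+d*(z-o[2])/d[2]
def tri(cs,ps):
    A=np.zeros((3,3));b=np.zeros(3);R=[ray(c,p) for c,p in zip(cs,ps)]
    for o,d in R:
        d=d/np.linalg.norm(d);P=np.eye(3)-np.outer(d,d);A+=P;b+=P@o
    x=np.linalg.solve(A,b)
    return x,[np.linalg.norm(np.cross(x-o,d/np.linalg.norm(d))) for o,d in R]
def proj(c,X):
    T=np.linalg.inv(c["T"]);r=cv2.Rodrigues(T[:3,:3])[0]
    return cv2.projectPoints(np.array(X,float).reshape(-1,1,3),r,T[:3,3],K(c),np.array(c["dist"]))[0][:,0]
def crop(img,x0,y0,x1,y1,s,name):
    cv2.imwrite(name,cv2.resize(img[y0:y1,x0:x1,::-1],None,fx=s,fy=s,interpolation=cv2.INTER_CUBIC))
E
python3 - <<'E'
from h import *
import pickle
s=robot.read_camera("side");t=robot.read_camera("top")
pickle.dump((s,t),open("cams.pkl","wb"))
crop(s["image"],220,130,350,260,6*.99,"pics/s1.png") if 0 else crop(s["image"],220,140,350,255,5,"pics/s1.png")
crop(t["image"],140,165,300,285,5,"pics/t1.png")
crop(s["image"],150,230,400,400,3,"pics/s2.png")
crop(t["image"],310,130,470,340,2.8,"pics/t2.png")
E
```

```text
(no output)
```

View pics/s1.png

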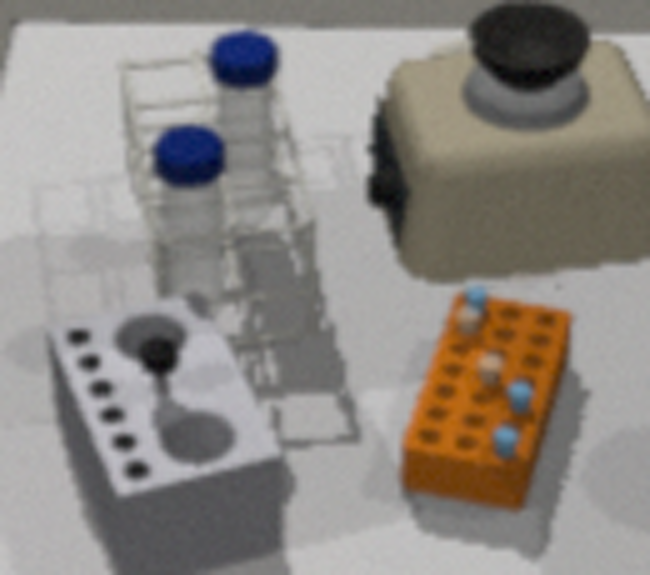

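View pics/t1.png

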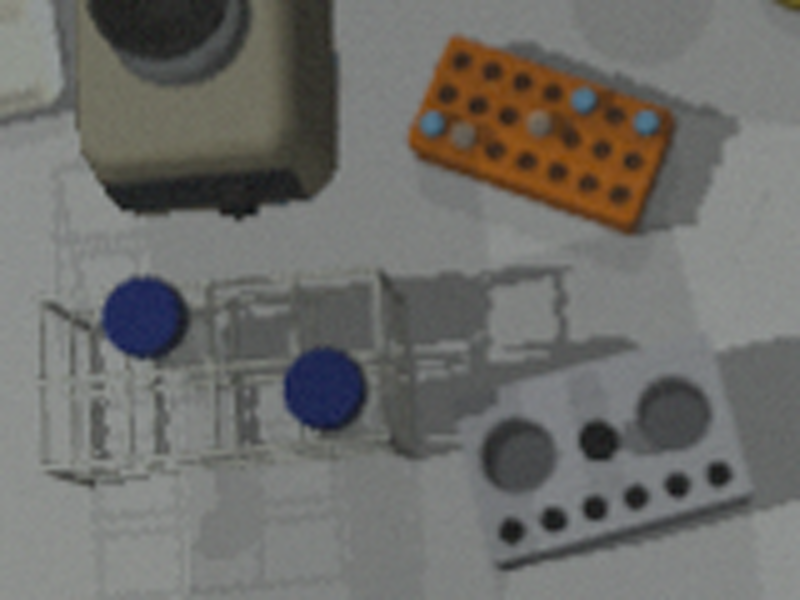

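View pics/s2.png

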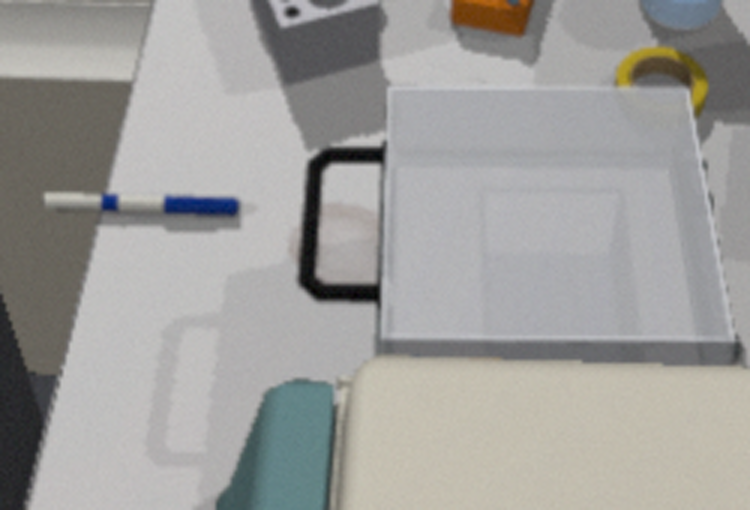

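View pics/t2.png

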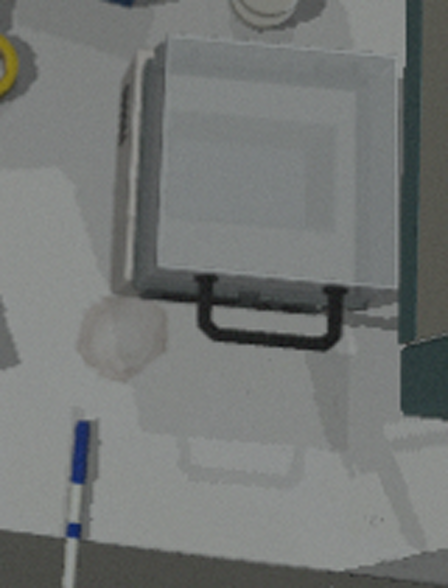

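```bash
cat > fit.py <<'E'
from h import *
from scipy.optimize import least_squares
def bluemask(c,box):
    x0,y0,x1,y1=box; h=cv2.cvtColor(c["image"],cv2.COLOR_RGB2HSV)
    m=((h[...,0]>105)&(h[...,0]<130)&(h[...,1]>130)).astype(np.uint8); r=np.zeros_like(m); r[y0:y1,x0:x1]=m[y0:y1,x0:x1]; return r
def cen(m):
    n,l,st,ce=cv2.connectedComponentsWithStats(m); i=1+np.argmax(st[1:,4]); return ce[i],st[i]
def capcen(c,x,y,z,zl=.014,r=.0175):
    a=np.linspace(0,2*np.pi,40)
    P=np.array([[x+r*np.cos(t),y+r*np.sin(t),z+dz] for t in a for dz in(-zl,0)])
    h=cv2.convexHull(proj(c,P).astype(np.float32)); m=cv2.moments(h); return np.array([m["m10"]/m["m00"],m["m01"]/m["m00"]])
def fitcap(cs,boxes,ztop=None):
    C=[cen(bluemask(c,b))[0] for c,b in zip(cs,boxes)]
    f=lambda v: np.concatenate([capcen(c,v[0],v[1],v[2] if ztop is None else ztop)-k for c,k in zip(cs,C)])
    x0=onz(cs[-1],C[-1],ztop or .11)
    r=least_squares(f,x0 if ztop is None else x0[:2]); return r.x,r.fun
E
python3 - <<'E'
from fit import *
import pickle
s,t=pickle.load(open("cams.pkl","rb"))
A=[(245,160,266,180),(195,230,216,255)]
B=[(260,143,278,162),(158,218,180,240)]
for n,b in(("near",A),("far",B)):
    for z in(.115,None): print(n,z,*fitcap((s,t),b,z))
ft=lambda X,Y:((X+.5)/5-.5+140,(Y+.5)/5-.5+165)
fs=lambda X,Y:((X+.5)/5-.5+220,(Y+.5)/5-.5+140)
print("bores top",onz(t,ft(518,455),.062),onz(t,ft(673,413),.062),"knob",onz(t,ft(598,440),.087))
print("bores side",onz(s,fs(150,337),.062),onz(s,fs(197,437),.062),"knob",onz(s,fs(158,355),.085))
print("corners top",[onz(t,ft(*p),.062) for p in((497,562),(750,492),(708,345))])
print("corners side",[onz(s,fs(*p),.062) for p in((48,330),(185,298),(283,455),(118,495))])
f2=lambda X,Y:((X+.5)/2.8-.5+310,(Y+.5)/2.8-.5+130)
g2=lambda X,Y:((X+.5)/3-.5+150,(Y+.5)/3-.5+230)
# handle: bar center ends (outer bends) top: (205,325)-(335,345) ; side: (320,160)-(308,288)
print("handle ends tri",tri((s,t),(g2(317,165),f2(207,326))),tri((s,t),(g2(309,285),f2(333,342))), tri((s,t),(g2(312,225),f2(270,338))))
print("hdl top z.1405",onz(t,f2(207,326),.1405),onz(t,f2(333,342),.1405),onz(t,f2(270,338),.1405))
print("hdl side z.1405",onz(s,g2(317,165),.1405),onz(s,g2(309,285),.1405),onz(s,g2(312,225),.1405))
print("pen",[onz(t,f2(*p),.006) for p in((82,425),(70,588))],"hood",[onz(t,f2(*p),.1585) for p in((167,36),(397,58),(398,288),(158,268))])
E
```

```text
near 0.115 [0.4772 0.1658] [ 0.0023 -0.2241  0.1047  0.0443]
near None [0.4773 0.1662 0.114 ] [ 0.0699 -0.0112  0.0005  0.042 ]
far 0.115 [0.4981 0.2488] [-0.043  -0.3167  0.146   0.0721]
far None [0.4983 0.2496 0.1136] [ 0.0698 -0.0202  0.0112  0.055 ]
bores top [0.464  0.0842 0.062 ] [0.4914 0.0179 0.062 ] knob [0.4724 0.0479 0.087 ]
bores side [0.4641 0.0836 0.062 ] [0.4918 0.0167 0.062 ] knob [0.4727 0.0454 0.085 ]
corners top [array([0.4161, 0.0866, 0.062 ]), array([ 0.4606, -0.0206,  0.062 ]), array([0.5239, 0.0061, 0.062 ])]
corners side [array([0.4155, 0.0867, 0.062 ]), array([0.4781, 0.1125, 0.062 ]), array([0.531 , 0.0067, 0.062 ]), array([ 0.4604, -0.0212,  0.062 ])]
handle ends tri (array([ 0.5093, -0.208 ,  0.1363]), [np.float64(0.0026276306091193797), np.float64(0.0026276306091194525)]) (array([ 0.5105, -0.2979,  0.1435]), [np.float64(0.00019781301377869793), np.float64(0.0001978130137785812)]) (array([ 0.5082, -0.2537,  0.138 ]), [np.float64(0.0002335423000921432), np.float64(0.00023354230009223328)])
hdl top z.1405 [ 0.5112 -0.2063  0.1405] [ 0.5108 -0.299   0.1405] [ 0.5081 -0.2528  0.1405]
hdl side z.1405 [ 0.5073 -0.2123  0.1405] [ 0.5103 -0.2957  0.1405] [ 0.5083 -0.2556  0.1405]
pen [array([ 0.4372, -0.1414,  0.006 ]), array([ 0.3056, -0.1439,  0.006 ])] hood [array([ 0.7257, -0.1574,  0.1585]), array([ 0.7304, -0.3331,  0.1585]), array([ 0.5527, -0.338 ,  0.1585]), array([ 0.5459, -0.1638,  0.1585])]
```

Run:
```python
from fit import *
from scipy.spatial.transform import Rotation as R
import pickle
s,t=pickle.load(open("cams.pkl","rb"))
r=R.from_rotvec(robot.read_state()["orientation"]).as_matrix();print(r)
print("grinder knob",tri((s,t),((325,148),(172,159))))
for z in(.06,.09,.12):print(z,[onz(t,p,z) for p in((162,206),(204,202),(206,148))],[onz(s,p,z) for p in((301,192),(352,188))])
print("centrifuge", tri((s,t),((270,354),(478,65))), [onz(t,p,.2) for p in((456,110),(455,275),(458,225))])
```

```text
[[ 0.9614  0.2752 -0.0002]
 [ 0.2752 -0.9614  0.0011]
 [ 0.0001 -0.0011 -1.    ]]
grinder knob (array([0.6472, 0.2667, 0.1117]), [np.float64(0.005306684066607957), np.float64(0.005306684066608251)])
0.06 [array([0.5539, 0.2875, 0.06  ]), array([0.5754, 0.1924, 0.06  ]), array([0.7073, 0.2102, 0.06  ])] [array([0.5839, 0.1463, 0.06  ]), array([0.7094, 0.1668, 0.06  ])]
0.09 [array([0.5479, 0.2772, 0.09  ]), array([0.5687, 0.1854, 0.09  ]), array([0.696 , 0.2026, 0.09  ])] [array([0.5838, 0.1098, 0.09  ]), array([0.7041, 0.1295, 0.09  ])]
0.12 [array([0.542 , 0.2669, 0.12  ]), array([0.5619, 0.1784, 0.12  ]), array([0.6847, 0.195 , 0.12  ])] [array([0.5837, 0.0732, 0.12  ]), array([0.6989, 0.0921, 0.12  ])]
centrifuge (array([ 0.666 , -0.361 ,  0.3405]), [np.float64(0.14733706804643415), np.float64(0.14733706804643398)]) [array([ 0.8024, -0.3234,  0.2   ]), array([ 0.4635, -0.3284,  0.2   ]), array([ 0.5597, -0.3317,  0.2   ])]
```

Request:
drive_tool(increments=[[0.35,1.3,2.75,1.2,0,0,0],[0.35,2.7,5.5,2.4,0,0,0],[0.35,4,8.2,3.6,0,0,0],[0.35,5.4,11,4.2,0,0,0],[0.35,5.4,11,4.2,0,0,0],[0.35,5.4,11,4.2,0,0,0],[0.35,5.4,11,4.2,0,0,0],[0.35,10.2,23,4.5,0,0,0],[0.35,10.2,23,4.5,0,0,0],[0.35,10.2,23,4.5,0,0,0],[0.35,10.2,23,4.5,0,0,0],[0.35,10.2,23,4.5,0,0,0],[0.35,10.2,23,4.5,0,0,0],[0.35,10.2,23,4.5,0,0,0],[0.35,10.2,23,4.5,0,0,0],[0.35,10.2,23,4.5,0,0,0]], squeeze=15)

```text
t: 1.53
tool_pos: [0.4208, 0.002, 0.3564]
orientation: [-3.11, -0.44, -0.002]
force: [0.9, -0.1, -0.5]
opening: 0.0606
```

Request:
drive_tool(increments=[[0.35,3.1,9.9,-2,0,0,0],[0.35,3.1,9.9,-2,0,0,0],[0.35,3.1,9.9,-2,0,0,0],[0.35,3.1,9.9,-2,0,0,0],[0.35,3.1,9.9,-2,0,0,0],[0.35,3.1,9.9,-2,0,0,0],[0.35,3.1,9.9,-2,0,0,0],[0.35,3.1,9.9,-5.4,0,0,0],[0.35,3.1,9.9,-5.4,0,0,0],[0.35,3.1,9.9,-5.4,0,0,0],[0.35,3.1,9.9,-5.4,0,0,0]])

```text
t: 2.45
tool_pos: [0.4955, 0.2449, 0.2183]
orientation: [3.109, 0.437, -0.011]
force: [0.5, 0.7, 0.9]
opening: 0.0604
```

Run:
```python
from h import *
s=robot.read_camera("side");crop(s["image"],200,80,360,230,4,"pics/s3.png")
s=robot.read_state();print(s["tool_pos"],s["q"])
```

```text
[0.4973 0.2454 0.2216] [0.3659 0.0204 1.6441 0.     1.4787 1.6582]
```

View pics/s3.png

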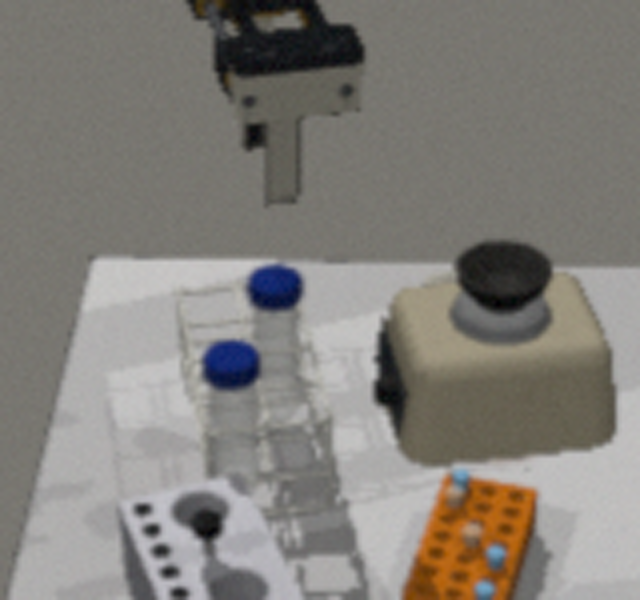

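Request:
drive_tool(increments=[[0.35,0.03,0.15,-1,0,0,0],[0.35,0.03,0.15,-2,0,0,0],[0.35,0.03,0.15,-3,0,0,0],[0.35,0.03,0.15,-3.7,0,0,0],[0.35,0.03,0.15,-4.3,0,0,0],[0.35,0.03,0.15,-4.3,0,0,0],[0.35,0.03,0.15,-4.3,0,0,0]])

```text
t: 3.08
tool_pos: [0.4999, 0.2497, 0.1163]
orientation: [-3.111, -0.436, -0.004]
force: [0.2, -0.3, 0.3]
opening: 0.0606
```

Run:
```python
from h import *
s=robot.read_camera("side");crop(s["image"],210,100,330,190,6,"pics/s4.png")
s=robot.read_camera("top");crop(s["image"],120,170,260,280,5,"pics/t4.png")
s=robot.read_state();print(s["tool_pos"],s["force"])
```

```text
[0.5005 0.25   0.1171] [0.5498 0.4026 0.1422]
```

View pics/s4.png

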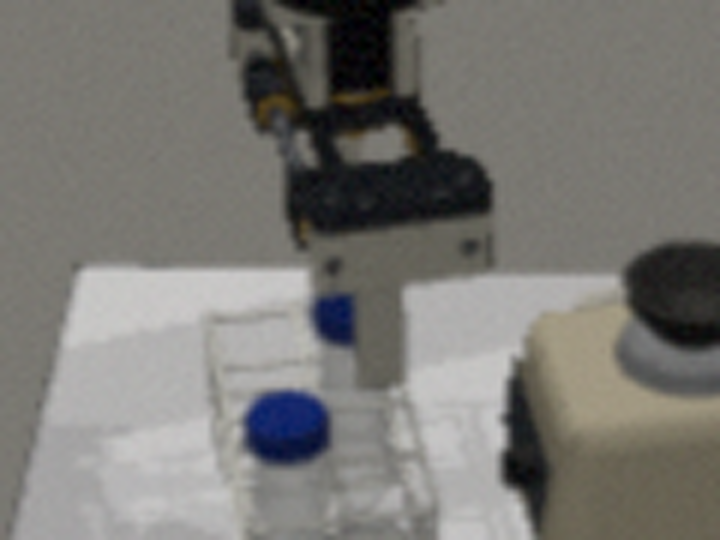

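View pics/t4.png

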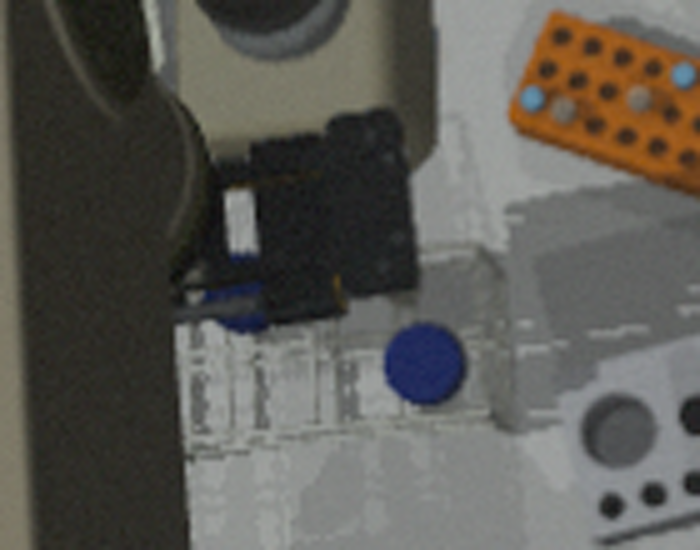

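Run:
```python
from h import *
import pickle
s,t=pickle.load(open("cams.pkl","rb"))
from scipy.spatial.transform import Rotation as R
st=robot.read_state();r=R.from_rotvec(st["orientation"]).as_matrix();p=st["tool_pos"];print(p,r)
g=lambda P:(proj(s,P)-[210,100]+.5)*6-.5
for d in(.030,.0475):
  tip=p+r[:,1]*d*np.sign(-r[1,1])+r[:,2]*.025;print("near finger tip",d,tip,g(tip)[0])
print("cap bot/top",g([[.498,.249,.101],[.498,.249,.115]]))
print("near cap",g([[.4772,.166,.115]]))
```

```text
[0.5005 0.25   0.1171] [[ 0.9615  0.2748  0.0045]
 [ 0.2748 -0.9615  0.0017]
 [ 0.0047 -0.0004 -1.    ]]
near finger tip 0.03 [0.5089 0.2212 0.092 ] [374.5328 378.1319]
near finger tip 0.0475 [0.5137 0.2044 0.092 ] [383.5535 402.1582]
cap bot/top [[352.7551 322.1599]
 [351.9513 294.8213]]
near cap [[286.0663 410.6376]]
```

Request:
drive_tool(increments=[[0.35,-0.08,0,-0.12,0,0,0],[1,-0.08,0,-0.12,0,0,0],[1,-0.08,0,-0.12,0,0,0],[1,-0.08,0,-0.12,0,0,0],[1,-0.08,0,-0.12,0,0,0],[1,-0.08,0,-0.12,0,0,0],[1,-0.08,0,-0.12,0,0,0],[1,-0.08,0,-0.12,0,0,0],[1,-0.08,0,-0.12,0,0,0]])

```text
t: 3.93
tool_pos: [0.4965, 0.2495, 0.1107]
orientation: [-3.111, -0.436, -0.0]
force: [-0.1, -0.2, 1.5]
opening: 0.0348
```

Request:
drive_tool(increments=[[1,0,0,0.6,0,0,0],[1,0,0,1.4,0,0,0],[1,0,0,2.4,0,0,0],[1,0,0,3.4,0,0,0],[1,0,0,4.4,0,0,0],[1,0,0,5.2,0,0,0],[1,0,0,5.6,0,0,0],[1,0,0,5.6,0,0,0],[1,0,0,5.6,0,0,0]])

```text
t: 4.68
tool_pos: [0.4964, 0.2494, 0.2502]
orientation: [3.111, 0.436, 0.0]
force: [-0.0, -0.0, -0.5]
opening: 0.0348
```

Run:
```python
from h import *
s=robot.read_camera("side");crop(s["image"],210,50,330,200,5,"pics/s5.png")
s=robot.read_state();print(s["tool_pos"],s["orientation"],s["opening"],s["q"])
```

```text
[0.4959 0.2492 0.249 ] [ 3.1107  0.4364 -0.0028] 0.03474361354607315 [ 0.3733  0.0084  1.6061 -0.      1.529   1.6654]
```

View pics/s5.png

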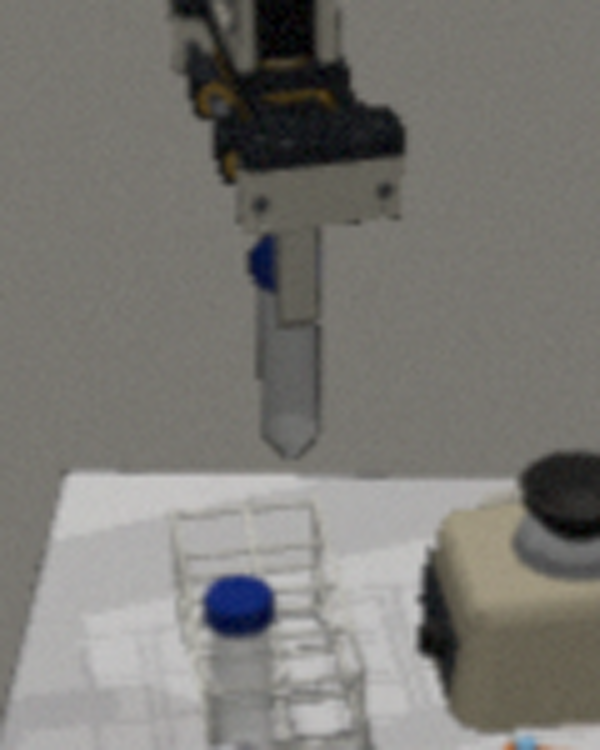

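Request:
drive_tool(increments=[[1,0,-0.7,0.4,0,0,0.12],[1,0,-1.4,0.4,0,0,0.24],[1,0,-2.1,0.4,0,0,0.36],[1,-0.1,-2.8,0.4,0,0,0.48],[1,-0.1,-3.5,0.4,0,0,0.6],[1,-0.1,-4.2,0.4,0,0,0.72],[1,-0.1,-4.9,0.4,0,0,0.84],[1,-0.1,-5.6,0.4,0,0,0.96],[1,-0.1,-6.3,0.4,0,0,1.08],[1,-0.2,-7,0.4,0,0,1.2],[1,-0.2,-7.7,0.4,0,0,1.32],[1,-0.2,-8.4,0.4,0,0,1.44],[1,-0.2,-9,0.4,0,0,1.56],[1,-0.2,-9.3,0.4,0,0,1.684],[1,-0.2,-9.3,0.4,0,0,1.684],[1,-0.2,-9.3,0.4,0,0,1.684],[1,-0.2,-9.3,0.4,0,0,1.684]])

```text
t: 6.15
tool_pos: [0.4909, 0.0174, 0.2594]
orientation: [-1.751, -2.606, 0.001]
force: [0.3, 0.5, 0.6]
opening: 0.0349
```

Run:
```python
from h import *
from scipy.spatial.transform import Rotation as R
s=robot.read_camera("side");crop(s["image"],190,80,330,260,4,"pics/s6.png")
t=robot.read_camera("top");crop(t["image"],140,170,300,290,5,"pics/t6.png")
s=robot.read_state();print(s["tool_pos"],R.from_rotvec(s["orientation"]).as_matrix(),s["opening"],s["q"],s["force"])
```

```text
[0.4912 0.0176 0.26  ] [[-0.3801  0.9249 -0.0009]
 [ 0.9249  0.3801  0.0003]
 [ 0.0006 -0.0008 -1.    ]] 0.034651424841889565 [-0.0687 -0.1725  1.7571  0.0002  1.5579 -0.4586] [ 0.0731  0.2877 -0.1601]
```

View pics/s6.png

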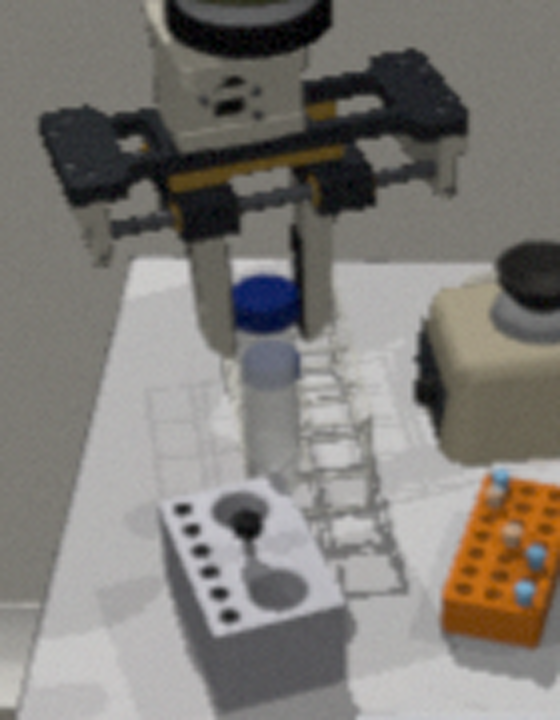

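View pics/t6.png

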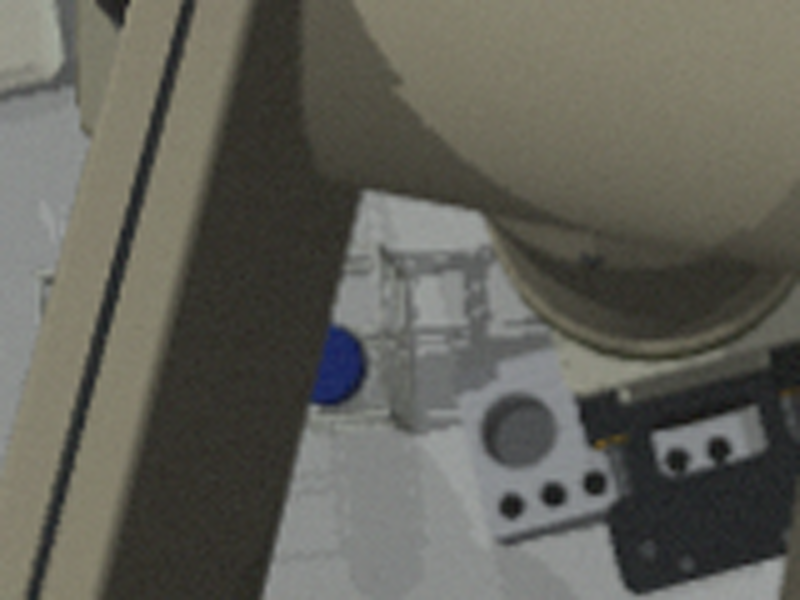

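Run:
```python
from h import *
import pickle
s,t=pickle.load(open("cams.pkl","rb"))
g=lambda P:(proj(s,P)-[190,80]+.5)*4-.5
print(g([[.491,.0176,.149+z] for z in(0,.0145,.03,.06,.09,.101,.115)]))
c=robot.read_camera("side");crop(c["image"],235,140,275,210,10,"pics/s7.png")
```

```text
[[269.903  469.4437]
 [268.7938 448.2859]
 [267.5854 425.2153]
 [265.1777 379.1798]
 [262.6749 331.2308]
 [261.7323 313.1478]
 [260.5127 289.7296]]
```

View pics/s7.png

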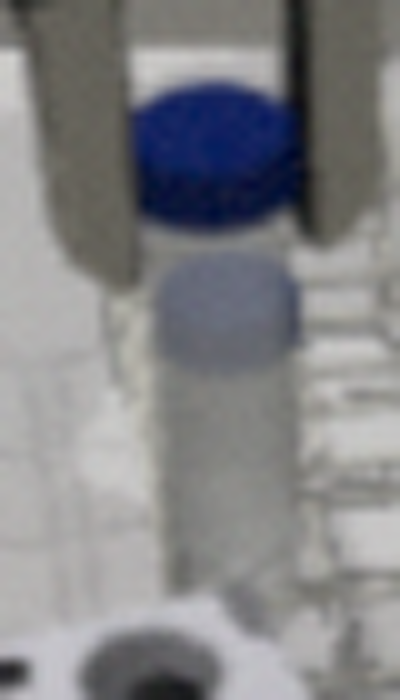

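Run:
```python
from h import *
import pickle
s,t=pickle.load(open("cams.pkl","rb"))
g=lambda P:(proj(s,P)-[210,50]+.5)*5-.5
x,y=.4962,.2493
print("tip",g([[x,y,.139]]), "body edges z",[(z,g([[x-.015,y,.139+z],[x+.015,y,.139+z]])[:,:].tolist()) for z in(.02,.05,.08)])
c=robot.read_camera("side")
d=cv2.absdiff(c["image"],s["image"]).max(2); d=np.repeat(np.clip(d*4,0,255).astype(np.uint8)[:,:,None],3,2)
crop(d,230,130,290,220,8,"pics/d7.png")
g=lambda P:(proj(s,P)-[230,130]+.5)*8-.5
print(g([[.491,.0176,.149],[.476,.0176,.169],[.506,.0176,.169]]))
```

```text
tip [[288.4958 455.3293]] body edges z [(0.02, [[257.2802985564236, 420.6972590879394], [317.6680838444217, 421.91686058096445]]), (0.05, [[255.17392082746153, 368.25025268062706], [316.58058426997013, 369.4352929712394]]), (0.08, [[252.9997776383966, 314.0198201095824], [315.4577367417839, 315.1669045343866]])]
[[220.306  539.3875]
 [160.0935 479.388 ]
 [274.4524 482.2316]]
```

View pics/d7.png

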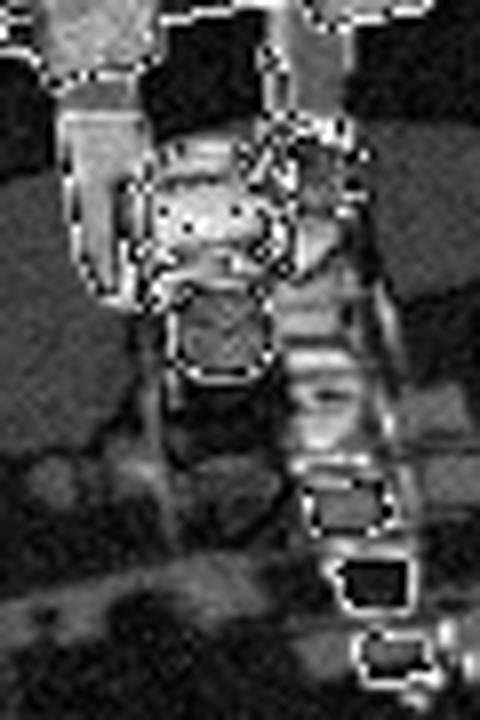

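Request:
drive_tool(increments=[[1,0,0,-0.8,0,0,0],[1,0,0,-1.6,0,0,0],[1,0,0,-2.4,0,0,0],[1,0,0,-3.1,0,0,0],[1,0,0,-3.1,0,0,0],[1,0,0,-3.1,0,0,0]])

```text
t: 6.85
tool_pos: [0.4906, 0.0173, 0.1825]
orientation: [-1.745, -2.61, 0.002]
force: [-0.7, 0.4, -0.1]
opening: 0.0348
```

Run:
```python
from h import *
c=robot.read_camera("side");crop(c["image"],225,150,295,240,8,"pics/s8.png")
c2=robot.read_camera("top");crop(c2["image"],220,180,320,280,6,"pics/t8.png")
p=robot.read_state()["tool_pos"];print(p)
g=lambda P:(proj(c,P)-[225,150]+.5)*8-.5
print("tip",g([p-[0,0,.111]]),"cap top",g([p+[0,0,.004]]),"body edges at +30",g([p+[-.015,0,-.081],p+[.015,0,-.081]]))
```

```text
[0.4921 0.0171 0.1846]
tip [[274.9725 588.5356]] cap top [[258.1852 263.3529]] body edges at +30 [[216.0315 506.8404]
 [325.6778 509.7903]]
```

View pics/s8.png

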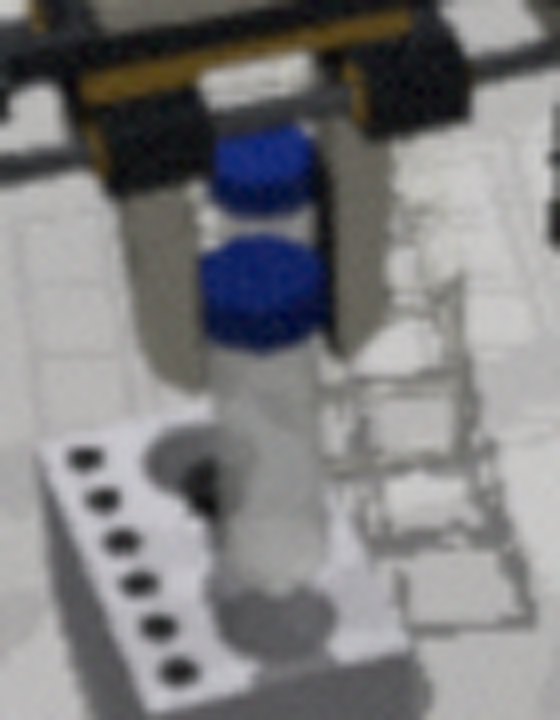

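View pics/t8.png

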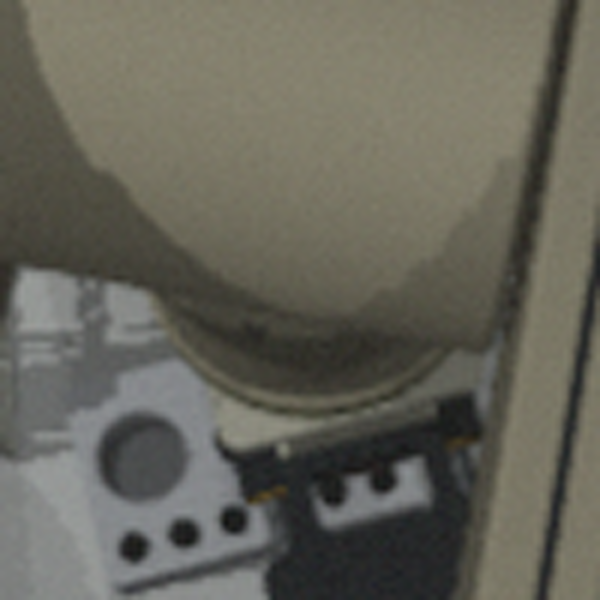

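Request:
drive_tool(increments=[[1,0,0,-0.4,0,0,0],[1,0,0,-0.8,0,0,0],[1,0,0,-1.2,0,0,0],[1,0,0,-1.6,0,0,0],[1,0,0,-2.0,0,0,0],[1,0,0,-2.3,0,0,0],[1,0,0,-2.3,0,0,0]])

```text
t: 7.53
tool_pos: [0.49, 0.017, 0.1231]
orientation: [-1.745, -2.609, 0.003]
force: [-0.9, -0.6, -0.8]
opening: 0.0345
```

Run:
```python
from h import *
c=robot.read_camera("side");crop(c["image"],225,150,295,240,8,"pics/s9.png")
s=robot.read_state();print(s["tool_pos"],s["force"],s["opening"])
```

```text
[0.4905 0.017  0.1242] [-0.4688  0.7926 -0.0481] 0.03454044960013284
```

View pics/s9.png

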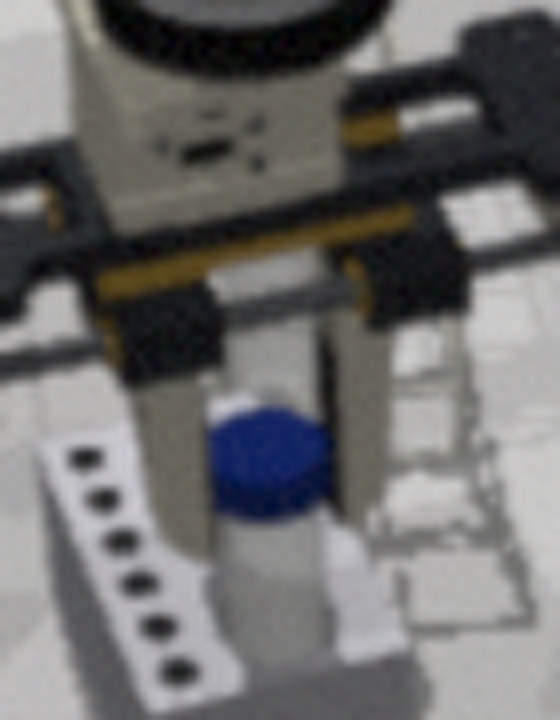

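Request:
drive_tool(increments=[[1,0,0,-0.1,0,0,0],[1,0,0,-0.15,0,0,0],[1,0,0,-0.2,0,0,0],[1,0,0,-0.25,0,0,0],[1,0,0,-0.25,0,0,0]])

```text
t: 8.0
tool_pos: [0.4915, 0.0169, 0.1194]
orientation: [1.746, 2.611, 0.0]
force: [-0.7, 0.1, -0.6]
opening: 0.0346
```

Request:
drive_tool(increments=[[1,0,0,-0.06,0,0,0],[1,0,0,-0.1,0,0,0],[1,0,0,-0.14,0,0,0],[1,0,0,-0.14,0,0,0]])

```text
t: 8.33
tool_pos: [0.4927, 0.0168, 0.118]
orientation: [1.745, 2.609, 0.002]
force: [-5.1, 0.4, 13.7]
opening: 0.035
```

Request:
drive_tool(increments=[[1,0,0,0.08,0,0,0],[0.35,0,0,0.08,0,0,0],[0.35,0,0,0.08,0,0,0],[0.35,0,0,0.08,0,0,0],[0.35,0,0,0.08,0,0,0],[0.35,0,0,1,0,0,0],[0.35,0,0,2,0,0,0],[0.35,0,0,3.2,0,0,0],[0.35,0,0,4.4,0,0,0],[0.35,0,0,4.4,0,0,0]])

```text
t: 9.17
tool_pos: [0.4944, 0.0167, 0.2326]
orientation: [1.742, 2.605, 0.008]
force: [1.2, -1.0, 1.9]
opening: 0.0606
```

Run:
```python
from fit import *
c=robot.read_camera("side");crop(c["image"],210,100,310,240,5,"pics/s10.png")
s=robot.read_state();print(s["tool_pos"],s["force"],s["opening"])
p,st=cen(bluemask(c,(245,178,280,215)));print(p,st)
for z in(.123,.126,.13):print(z,capcen(c,.4915,.0175,z))
```

```text
[0.4936 0.0168 0.2297] [ 0.3879  0.393  -0.8174] 0.06030528316851023
[258.5636 208.8545] [251 203  16  12 165]
0.123 [257.9346 208.7423]
0.126 [257.8804 207.702 ]
0.13 [257.8077 206.3086]
```

View pics/s10.png

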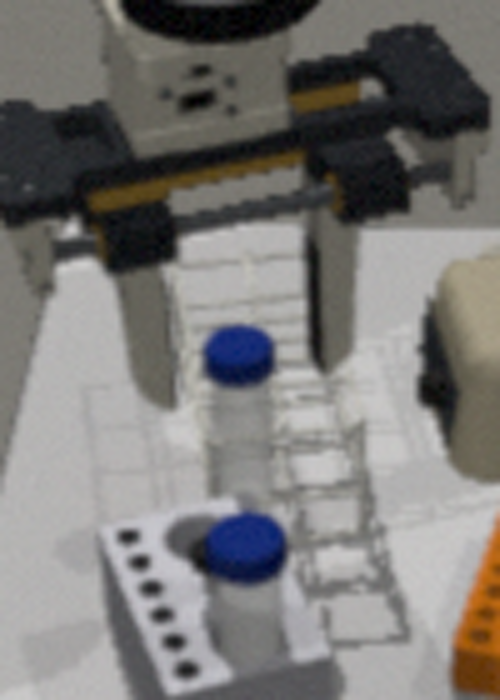

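Request:
drive_tool(increments=[[0.35,-0.2,1.4,0,0,0,0],[0.35,-0.3,2.8,0,0,0,0],[0.35,-0.5,4.2,0,0,0,0],[0.35,-0.66,5.4,0,0,0,0],[0.35,-0.66,5.97,0,0,0,0],[0.35,-0.66,5.97,-1,0,0,0],[0.35,-0.66,5.97,-2,0,0,0],[0.35,-0.66,5.97,-3,0,0,0],[0.35,-0.66,5.97,-3,0,0,0],[0.35,-0.66,5.97,-3,0,0,0]])

```text
t: 10.05
tool_pos: [0.4729, 0.1658, 0.1485]
orientation: [-1.744, -2.609, 0.006]
force: [-0.3, -0.3, 0.7]
opening: 0.0605
```

Run:
```python
from fit import *
c=robot.read_camera("side");crop(c["image"],210,100,310,240,5,"pics/s11.png")
s=robot.read_state();print(s["tool_pos"],s["force"],s["opening"])
```

```text
[0.4743 0.166  0.1505] [-0.1335 -0.2687 -0.0092] 0.06044543391076673
```

View pics/s11.png

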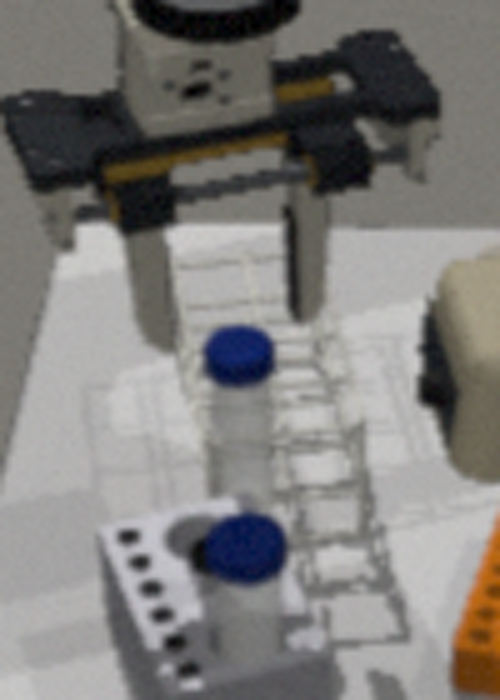

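Request:
drive_tool(increments=[[0.35,0.13,0,-0.5,0,0,0],[0.35,0.13,0,-1,0,0,0],[0.35,0.13,0,-1.5,0,0,0],[0.35,0.13,0,-1.5,0,0,0],[0.35,0.13,0,-1.5,0,0,0],[1,0.13,0,-1.5,0,0,0],[1,0.13,0,-1.5,0,0,0],[1,0.13,0,-1.5,0,0,0],[1,0.13,0,-1.5,0,0,0],[1,0.13,0,-1.5,0,0,0],[1,0.13,0,-1.5,0,0,0],[1,0.13,0,-1.5,0,0,0],[1,0.13,0,-1.5,0,0,0]])

```text
t: 11.18
tool_pos: [0.4785, 0.1663, 0.1138]
orientation: [1.746, 2.611, 0.001]
force: [-0.1, -0.5, 2.4]
opening: 0.0346
```

Run:
```python
from fit import *
for i in range(4):
    c=robot.read_camera("side");s=robot.read_state();print(s["tool_pos"],s["force"],s["opening"])
crop(c["image"],210,100,310,240,5,"pics/s12.png")
```

```text
[0.4785 0.1663 0.1138] [0.7416 0.7705 2.9055] 0.034801951317209465
[0.4785 0.1663 0.1138] [-1.2361  0.2588  2.9477] 0.0344768090414018
[0.4785 0.1662 0.1137] [ 0.3576 -0.5589  2.9885] 0.034746501371652874
[0.4785 0.1663 0.1137] [-0.4478 -0.2629  3.632 ] 0.03447883846481445
```

View pics/s12.png

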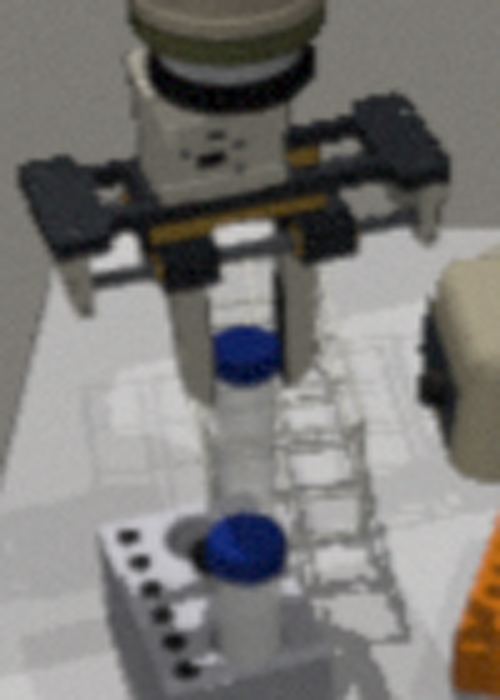

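Request:
drive_tool(increments=[[1,0,0,0.6,0,0,0],[1,0,0,1.4,0,0,0],[1,0,0,2.4,0,0,0],[1,0,0,3.4,0,0,0],[1,0,0,4.2,0,0,0],[1,0,0,4.8,0,0,0],[1,-0.1,-0.6,4.8,0,0,0],[1,-0.3,-1.6,4.8,0,0,0],[1,-0.45,-2.6,4.8,0,0,0],[1,-0.58,-3.29,4.8,0,0,0],[1,-0.58,-3.29,4.8,0,0,0],[1,-0.58,-3.29,4,0,0,0],[1,-0.58,-3.29,3.4,0,0,0],[1,-0.58,-3.29,2.9,0,0,0],[1,-0.58,-3.29,2.9,0,0,0],[1,-0.58,-3.29,2.9,0,0,0]])

```text
t: 12.72
tool_pos: [0.4629, 0.0843, 0.185]
orientation: [-1.745, -2.61, 0.002]
force: [0.5, -0.3, -0.3]
opening: 0.0346
```

Run:
```python
from h import *
c=robot.read_camera("side");crop(c["image"],225,140,295,230,8,"pics/s13.png")
p=robot.read_state()["tool_pos"];print(p)
g=lambda P:(proj(c,P)-[225,140]+.5)*8-.5
print("tip",g([p-[0,0,.1135]]),"cap top",g([p+[0,0,.0015]]),"body edges at +30",g([p+[-.015,0,-.083],p+[.015,0,-.083]]),"bore",g([[.464,.084,.062]]))
```

```text
[0.4636 0.0843 0.1861]
tip [[196.9845 510.7228]] cap top [[175.3905 190.6409]] body edges at +30 [[139.4447 428.8602]
 [243.6927 431.4844]] bore [[200.0239 538.6052]]
```

View pics/s13.png

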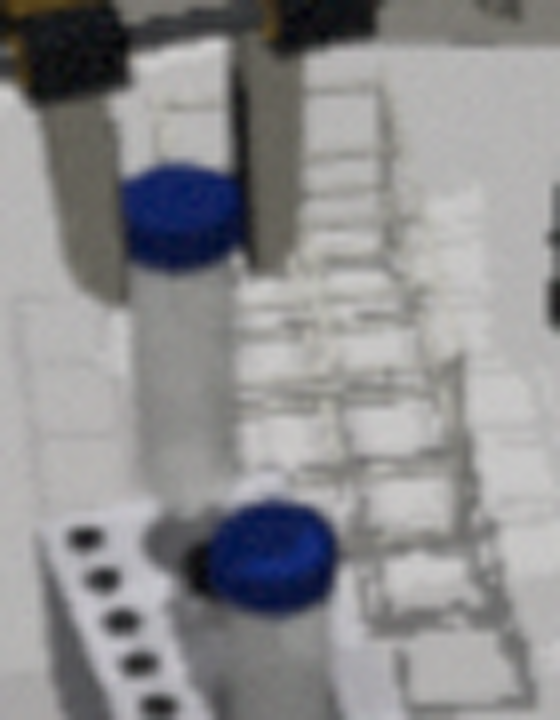

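Run:
```python
from h import *
im=np.mean([robot.read_camera("side")["image"].astype(float) for _ in range(6)],0).astype(np.uint8)
crop(im,232,158,268,216,12,"pics/s14.png")
```

```text
(no output)
```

View pics/s14.png

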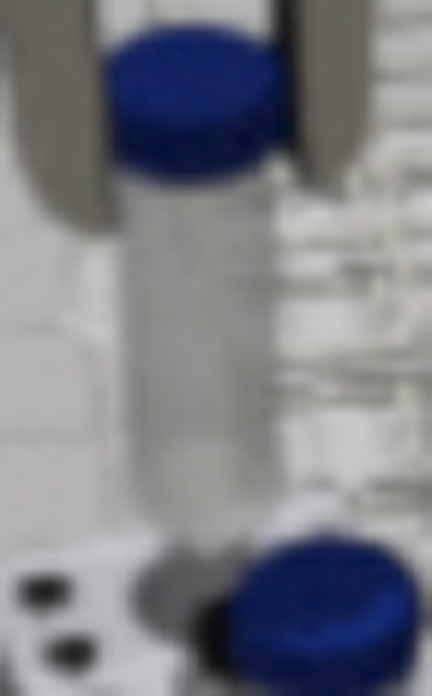

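Request:
drive_tool(increments=[[1,0.05,0,0,0,0,0],[1,0.05,0,-0.4,0,0,0],[1,0.05,0,-0.8,0,0,0],[1,0.05,0,-1.2,0,0,0],[1,0.05,0,-1.6,0,0,0],[1,0.05,0,-2.0,0,0,0],[1,0.05,0,-2.3,0,0,0],[1,0.05,0,-2.4,0,0,0],[1,0.05,0,-2.4,0,0,0]])

```text
t: 13.82
tool_pos: [0.4642, 0.0839, 0.1247]
orientation: [-1.745, -2.61, 0.002]
force: [0.0, 1.1, 0.1]
opening: 0.0351
```

Run:
```python
from h import *
c=robot.read_camera("side");crop(c["image"],225,140,295,230,8,"pics/s15.png")
s=robot.read_state();print(s["tool_pos"],s["force"],s["opening"])
```

```text
[0.4646 0.0839 0.1255] [0.1565 0.19   0.579 ] 0.03479355052745161
```

View pics/s15.png

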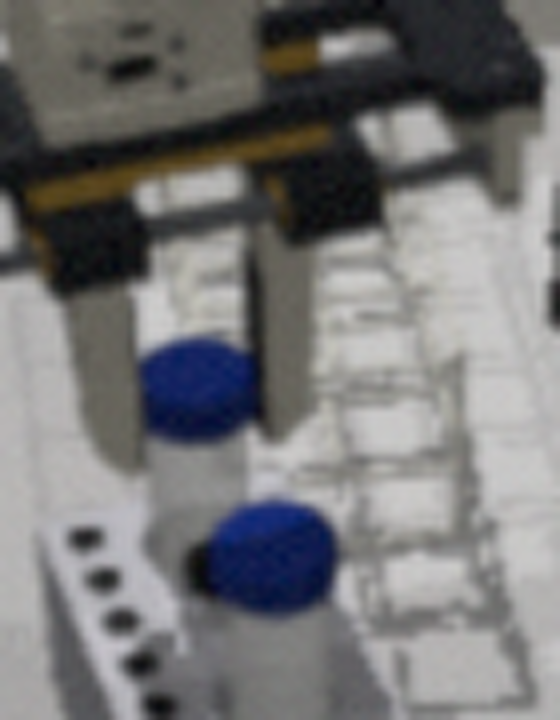

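Entered the bore freely. Now the last millimetres.

Request:
drive_tool(increments=[[1,0,0,-0.08,0,0,0],[1,0,0,-0.14,0,0,0],[1,0,0,-0.18,0,0,0],[1,0,0,-0.18,0,0,0]])

```text
t: 14.2
tool_pos: [0.4653, 0.0839, 0.1218]
orientation: [1.746, 2.611, 0.001]
force: [-0.0, 0.8, 2.3]
opening: 0.0345
```

Request:
drive_tool(increments=[[1,0,0,-0.04,0,0,0],[1,0,0,-0.08,0,0,0],[1,0,0,-0.08,0,0,0]])

```text
t: 14.45
tool_pos: [0.4663, 0.0839, 0.1214]
orientation: [1.745, 2.609, 0.003]
force: [-1.3, -0.6, 11.2]
opening: 0.0349
```

Request:
drive_tool(increments=[[1,0,0,0.1,0,0,0],[0.35,0,0,0.1,0,0,0],[0.35,0,0,0.1,0,0,0],[0.35,0,0,0.1,0,0,0],[0.35,0,0,0.1,0,0,0],[0.35,0,0,1,0,0,0],[0.35,0,0,2,0,0,0],[0.35,0,0,3.2,0,0,0],[0.35,0,0,4.6,0,0,0],[0.35,0,0,6,0,0,0],[0.35,0,0,6,0,0,0]])

```text
t: 15.37
tool_pos: [0.4678, 0.0842, 0.2772]
orientation: [1.741, 2.604, 0.011]
force: [1.7, -0.1, 1.0]
opening: 0.0604
```

Run:
```python
from fit import *
c=robot.read_camera("side");crop(c["image"],200,100,310,240,5,"pics/s16.png")
s=robot.read_state();print(s["tool_pos"],s["force"],s["opening"])
m=bluemask(c,(235,170,275,218));print(cv2.connectedComponentsWithStats(m)[2:])
for z in(.123,.128):print(z,capcen(c,.464,.084,z),capcen(c,.4916,.0175,z))
```

```text
[0.4671 0.0841 0.2739] [-0.0458  0.3409 -0.2161] 0.06068078182783101
(array([[     0,      0,    560,    420, 234894],
       [   244,    183,     14,     12,    134],
       [   250,    203,     17,     13,    172]], dtype=int32), array([[279.5321, 209.5122],
       [250.3731, 188.5075],
       [258.3953, 209.1686]]))
0.123 [248.36   189.0753] [257.9807 208.7435]
0.128 [248.2448 187.3623] [257.8903 207.0074]
```

View pics/s16.png

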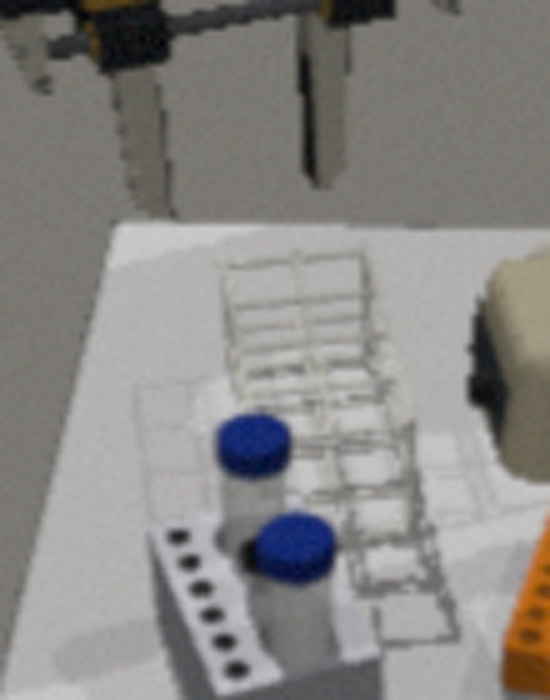

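Request:
drive_tool(increments=[[0.68,0.2,-1.2,0,0,0,-0.08],[0.68,0.4,-2.6,0,0,0,-0.16],[0.68,0.6,-4,0,0,0,-0.24],[0.68,0.8,-5.4,0,0,0,-0.32],[0.68,1,-6.9,0,0,0,-0.355],[0.68,1.2,-8.4,0,0,0,-0.355],[0.68,1.4,-9.9,0,0,0,-0.355],[0.68,1.5,-11.3,0,0,0,-0.355],[0.68,1.6,-12.6,0,0,0,-0.355],[0.68,1.64,-13.5,0,0,0,-0.355],[0.68,1.64,-13.5,-1,0,0,-0.355],[0.68,1.64,-13.5,-2,0,0,-0.355],[0.68,1.64,-13.5,-2.6,0,0,-0.355],[0.68,1.64,-13.5,-2.6,0,0,-0.355],[0.68,1.64,-13.5,-2.6,0,0,-0.355]], squeeze=25)

```text
t: 16.67
tool_pos: [0.5047, -0.2529, 0.2022]
orientation: [-2.177, -2.259, 0.001]
force: [0.7, 0.3, -0.1]
opening: 0.0297
```

Run:
```python
from fit import *
from scipy.spatial.transform import Rotation as R
for i in range(3): c=robot.read_camera("side")
crop(c["image"],190,200,330,340,5,"pics/s17.png")
t=robot.read_camera("top");crop(t["image"],310,130,470,290,3.5,"pics/t17.png")
s=robot.read_state();print(s["tool_pos"],s["force"],s["opening"],R.from_rotvec(s["orientation"]).as_matrix()[:,1],s["q"])
g=lambda P:(proj(c,P)-[190,200]+.5)*5-.5
p=s["tool_pos"];print("tcp",g([p]),"tipcentre",g([p-[0,0,.025]]),"bar",g([[.508,-.254,.1405]]))
```

```text
[ 0.5067 -0.2539  0.206 ] [-0.219  -0.004   0.5505] 0.029554269715373293 [0.9993 0.0373 0.0021] [-0.555   0.0587  1.6334 -0.      1.447  -0.5922]
tcp [[306.4513 395.5968]] tipcentre [[310.221  445.1411]] bar [[319.8646 521.4175]]
```

View pics/s17.png

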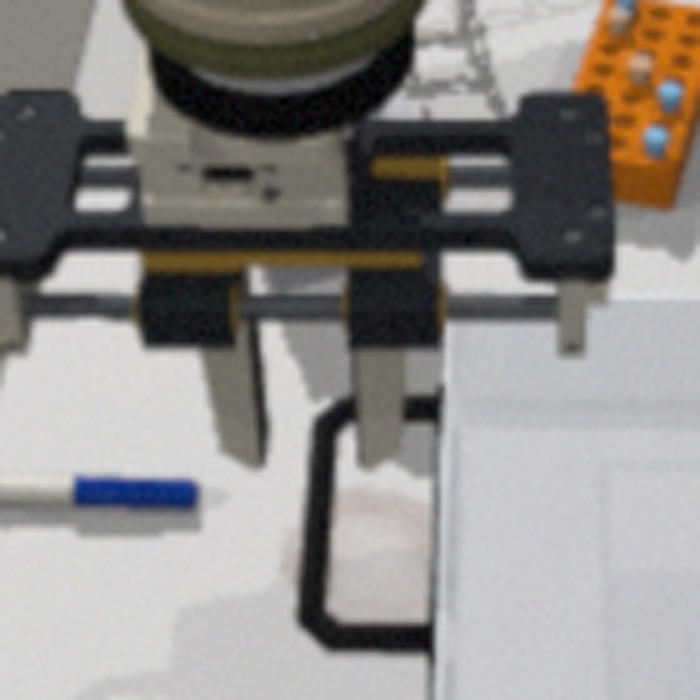

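View pics/t17.png

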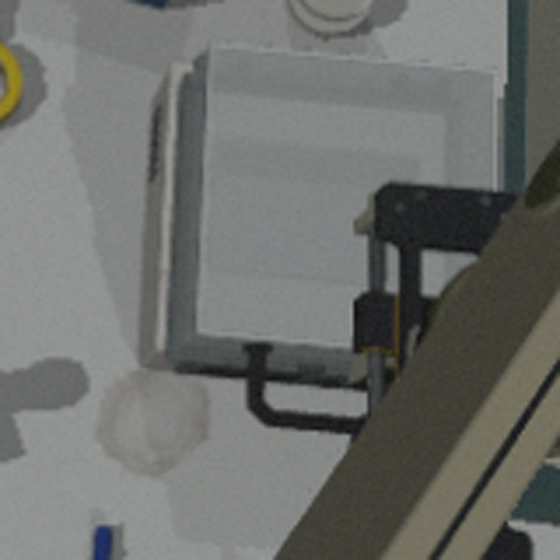

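Request:
drive_tool(increments=[[0.68,0.06,0,-0.6,0,0,0],[0.68,0.06,0,-1.2,0,0,0],[0.68,0.06,0,-1.8,0,0,0],[0.68,0.06,0,-2.2,0,0,0],[0.68,0.06,0,-2.4,0,0,0],[0.68,0.06,0,-2.4,0,0,0],[0.68,0.06,0,-2.4,0,0,0]])

```text
t: 17.45
tool_pos: [0.5077, -0.2537, 0.1451]
orientation: [2.179, 2.262, 0.0]
force: [-0.5, -0.3, 0.1]
opening: 0.0295
```

Run:
```python
from fit import *
for i in range(3): c=robot.read_camera("side")
crop(c["image"],190,200,330,340,5,"pics/s18.png")
s=robot.read_state();print(s["tool_pos"],s["force"],s["opening"])
```

```text
[ 0.5081 -0.254   0.1457] [ 0.7196 -0.6276 -0.7808] 0.02962682809734614
```

View pics/s18.png

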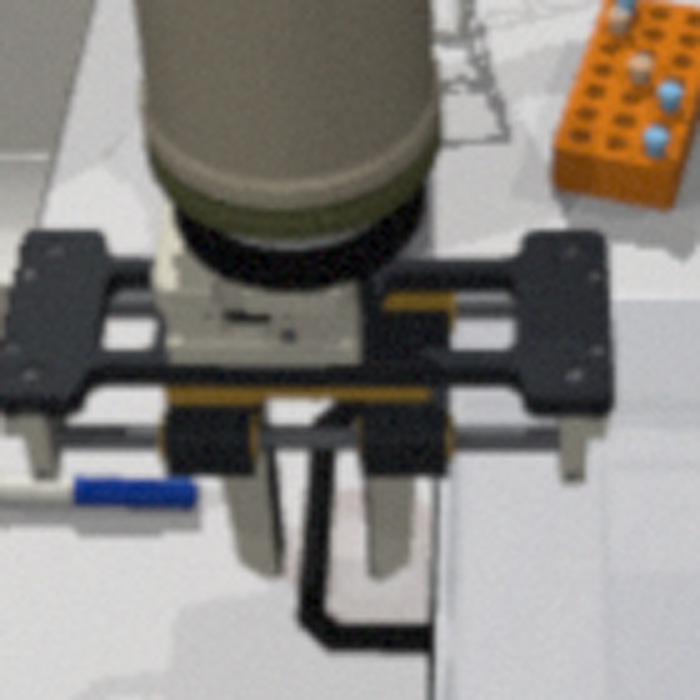

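Request:
drive_tool(increments=[[1,0,0,0,0,0,0],[1,0,0,0,0,0,0],[1,0,0,0,0,0,0],[1,0,0,0,0,0,0],[1,0,0,0,0,0,0],[1,0,0,0,0,0,0]], squeeze=30)

```text
t: 18.1
tool_pos: [0.5059, -0.2537, 0.1441]
orientation: [-2.179, -2.26, 0.003]
force: [-8.0, -0.6, 2.7]
opening: 0.0091
```

Request:
drive_tool(increments=[[1,0.1,0,0.4,0,0,0],[1,0.21,0,0.81,0,0,0],[1,0.35,0.01,1.2,0,0,0],[1,0.49,0.02,1.6,0,0,0],[1,0.66,0.02,1.98,0,0,0],[1,0.84,0.03,2.36,0,0,0],[1,1.04,0.04,2.72,0,0,0],[1,1.25,0.05,3.08,0,0,0],[1,1.25,0.05,3.08,0,0,0],[1,1.25,0.05,3.08,0,0,0]])

```text
t: 18.93
tool_pos: [0.5364, -0.2529, 0.2221]
orientation: [-2.178, -2.259, 0.006]
force: [-15.9, -0.1, 5.4]
opening: 0.0084
```

Run:
```python
from fit import *
for i in range(3): c=robot.read_camera("side")
crop(c["image"],190,150,400,340,3.6,"pics/s19.png")
s=robot.read_state();print(s["tool_pos"],s["force"],s["opening"])
```

```text
[ 0.536  -0.2529  0.2213] [-15.3483  -1.2876   6.6351] 0.00875094552511668
```

View pics/s19.png

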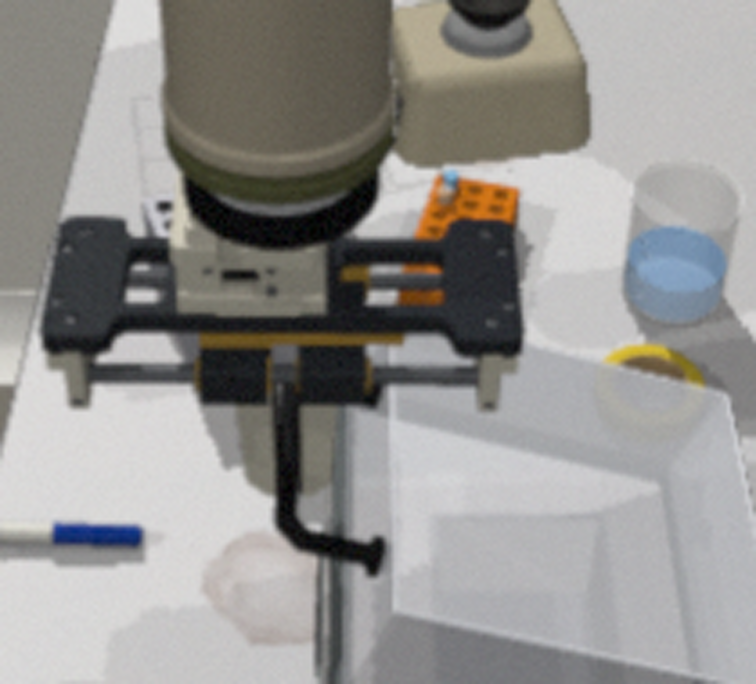

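Request:
drive_tool(increments=[[1,0.0,0,0,0,0,0],[1,0.14,0.01,0.35,0,0,0],[1,0.37,0.02,0.69,0,0,0],[1,0.63,0.02,1.02,0,0,0],[1,0.9,0.03,1.33,0,0,0],[1,1.18,0.04,1.64,0,0,0],[1,1.47,0.05,1.93,0,0,0],[1,1.78,0.06,2.21,0,0,0],[1,2.11,0.08,2.47,0,0,0],[1,2.11,0.08,2.47,0,0,0],[1,2.11,0.08,2.47,0,0,0]])

```text
t: 20.0
tool_pos: [0.5905, -0.2513, 0.285]
orientation: [2.181, 2.261, -0.004]
force: [-11.0, -1.5, 9.5]
opening: 0.0085
```

Run:
```python
from fit import *
for i in range(3): c=robot.read_camera("side")
crop(c["image"],190,100,400,300,3.6,"pics/s20.png")
s=robot.read_state();print(s["tool_pos"],s["force"],s["opening"],s["q"])
```

```text
[ 0.5901 -0.2513  0.2846] [-9.773  -1.3552  8.2813] 0.009212693194227066 [-0.4812  0.2308  1.3018 -0.0023  1.6102 -0.5172]
```

View pics/s20.png

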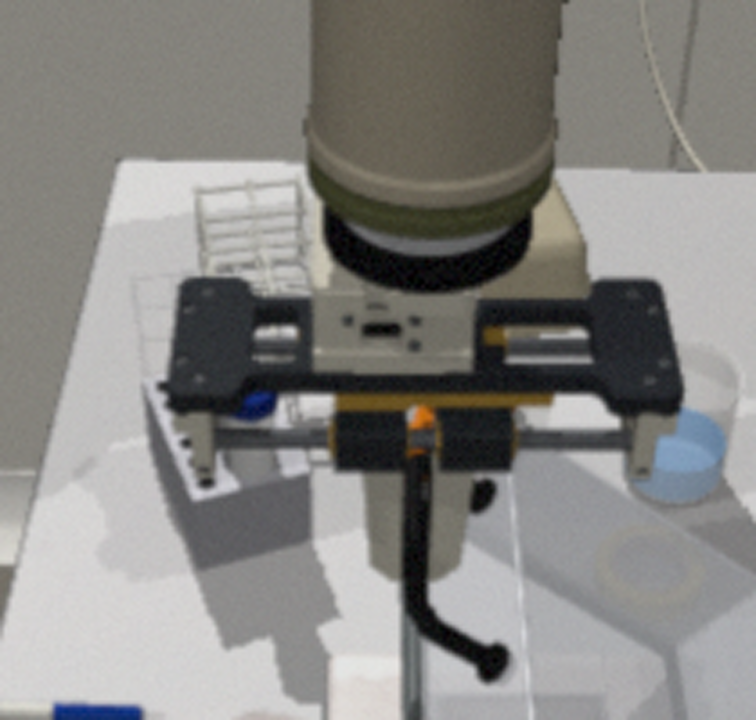

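Request:
drive_tool(increments=[[1,0.3,0.02,0.25,0,0,0],[1,0.63,0.03,0.48,0,0,0],[1,0.98,0.04,0.7,0,0,0],[1,1.35,0.05,0.91,0,0,0],[1,1.72,0.06,1.09,0,0,0],[1,2.1,0.08,1.26,0,0,0],[1,2.5,0.1,1.41,0,0,0],[1,2.9,0.11,1.54,0,0,0],[1,2.9,0.11,1.54,0,0,0],[1,2.9,0.11,1.54,0,0,0],[1,2.9,0.11,1.54,0,0,0]])

```text
t: 21.07
tool_pos: [0.6638, -0.2491, 0.3242]
orientation: [2.179, 2.258, -0.001]
force: [-5.5, -4.2, 9.5]
opening: 0.009
```

Run:
```python
from fit import *
for i in range(3): c=robot.read_camera("side")
crop(c["image"],190,60,400,300,3,"pics/s21.png")
t=robot.read_camera("top");crop(t["image"],150,100,470,310,2.4,"pics/t21.png")
s=robot.read_state();p=s["tool_pos"];print(p,s["force"],s["opening"],s["q"])
P0=np.array([.506,.1441]);d=p[[0,2]]-P0
f=lambda th:np.array([.2393*(np.cos(np.radians(12.06))-np.cos(np.radians(12.06+th))),.2393*(np.sin(np.radians(12.06+th))-np.sin(np.radians(12.06)))])
th=np.arange(40,80,.1);e=[np.linalg.norm(f(x)-d) for x in th];print(th[np.argmin(e)],min(e))
for x0,z0 in((.508,.1405),):
  h=np.array([x0+.234,z0-.05]); b=p[[0,2]]-[0,.006]-h; print(np.degrees(np.arctan2(b[1],-b[0]))-12.06,np.linalg.norm(b))
```

```text
[ 0.6636 -0.2491  0.3242] [-5.0792 -3.8965  8.1632] 0.009172557792186689 [-0.4305  0.4173  1.0047 -0.002   1.7169 -0.4662]
59.60000000000028 0.003171771181855118
58.93168383417692 0.24083035872933511
```

View pics/s21.png

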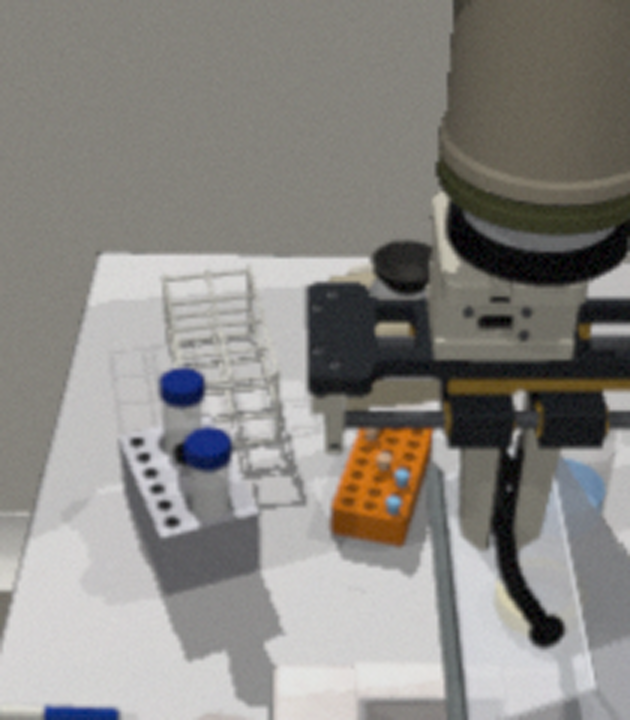

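View pics/t21.png

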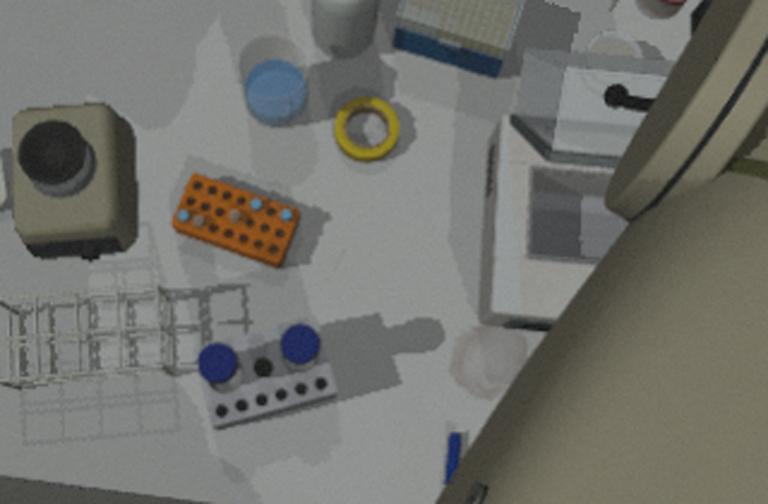

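Request:
drive_tool(increments=[[1,0.06,0,-0.02,0,0,0],[1,0.06,0,-0.02,0,0,0],[1,0.06,0,-0.02,0,0,0],[1,0.06,0,-0.02,0,0,0],[1,0.06,0,-0.02,0,0,0],[1,0.06,0,-0.02,0,0,0],[1,0.06,0,-0.02,0,0,0],[1,0.06,0,-0.02,0,0,0]])

```text
t: 21.93
tool_pos: [0.6651, -0.2491, 0.3246]
orientation: [2.179, 2.258, -0.001]
force: [-6.7, -3.2, 11.1]
opening: 0.0091
```

Run:
```python
from fit import *
c=robot.read_camera("side");t=robot.read_camera("top")
s=robot.read_state();print(s["t"],s["tool_pos"],s["force"],s["opening"],s["dq"])
print(fitcap((c,t),[(240,178,262,198),(230,240,250,262)]))
print(fitcap((c,t),[(250,200,275,220),(266,230,286,255)]))
```

```text
22.0333 [ 0.6651 -0.2491  0.3247] [-6.8192 -3.3762 11.3938] 0.009014527481648701 [-0.0005 -0.0009 -0.0011  0.0029 -0.0012  0.0001]
(array([0.4682, 0.0864, 0.1226]), array([-0.0197,  0.0011,  0.0011, -0.0163]))
(array([0.493 , 0.0165, 0.1228]), array([ 0.1451, -0.025 , -0.0062,  0.1247]))
```

Both cap tops measure 0.1226 m and 0.1228 m; fully down is 0.123 m. The cover is steady, so I'm handing the job in.

Run:
```python
from plant import robot
print(robot.close_job()); s=robot.read_state(); print(s["t"],s["tool_pos"],s["opening"])
```

```text
the job is handed in; nothing more can be done
None
the job is handed in; nothing more can be done
```

Both tubes are in the block's two large bores, released and all the way down. The arm is still holding the heater cover open at about 60°. I handed the job in at about 22 s.

- **Tubes:** the two cameras together put the cap tops at 0.1226 m and 0.1228 m; fully down is 0.123 m. Each tube met the bore floor with a push of 11–14 N. The tube in the bore nearer the rack leans slightly: its cap is about 4 mm off the bore axis, about what the clearance in the bore allows.
- **Cover:** the handle is pinched with a 30 N grip at an opening of 9 mm. The arm was still, at an estimated 59–60°. My two estimates of the angle differed by 0.7°, and I then nudged the cover about 0.3° further open. The wrist force while holding was steady at about 14 N.
- **Other items:** in the last pictures the orange microtube block and the block itself looked unmoved. The pen was only partly in view, and I did not measure either bystander again.

No check failed. After hand-in the robot gave no further state, so I could not check the final second.

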